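# Cover plate laid clear of the heat sinks on two spacer bars

## Task

One spacer bar already stands on its narrow edge on the base plate; its twin was left lying flat on the grey pedestal. Stand the twin on its long narrow edge in the empty seat, lengthwise on the dark strip between the two steel lugs, because only on edge are the bars taller than the heat sinks. Then lay the cover plate over both bars, rib upward, level, centred on the base plate with its long sides along the base plate's long sides, so that it rests on the two bars alone, clear of the heat sinks, and let go.

Things in the scene. Friction and masses are not known exactly. Their poses are not given: they have to be found in the camera images.
- base: Fixed aluminium base plate on the bench, 112 mm along its x, 180 mm along its y, 6 mm thick; origin at the centre of its underside, z up. Two black finned heat sinks stand on its middle (together x -52..52, y -15..15 mm, tops 28 mm above the bench). Two spacer seats lie at y = +56 and -56 mm, lengthwise along x, each with a lug at both ends; one is taken by the first bar, and bars on edge there reach 34 mm above the bench.
- seat (a point): Middle of the empty spacer seat, on the base plate's top face (6 mm above the bench), at base y = +56 or -56 mm, axes as the base's. A dark flat strip 64 mm long along x, 20 mm wide. At each end stands a steel lug, 10 mm along x, 20 mm along y, 22 mm high above the plate; the gap between the two lugs is 72 mm (x -36..36 mm). The lugs leave little room for fingers on a bar's ends, so the bar has to be held across its 14 mm to set it down here.
- spacer_flat_centre (a point): Centre of the loose aluminium spacer bar (28 x 60 x 14 mm, 65 g) that starts lying flat on the pedestal. Axes fixed in the bar: x along its 28 mm width, y along its 60 mm length, z along its 14 mm thickness. On edge means its x axis is vertical (either way up), centre 14 mm above what it stands on.
- spacer_edge_centre (a point): Centre of the other loose bar, same size and weight, which starts standing on edge in the other seat of the base plate (at base y = -56 or +56 mm, underside 6 mm above the bench) and must stay there. Axes fixed in the bar: x along its 14 mm thickness, y along its 60 mm length, z along its 28 mm height (vertical at the start).
- pedestal_top (a point): Centre of the top face of a fixed grey pedestal, 85 mm above the bench, z up. The top face is 70 mm along its x and 30 mm along its y, 8 mm thick, on a narrower stem over a foot 75 x 60 x 8 mm. The flat bar lies on it, lengthwise roughly along the pedestal's y, so that its ends overhang by some 15 mm each and can be gripped end to end (60 mm); there is room on top to stand the bar on edge and take it again across its 14 mm.
- cover_grip (a point): Grip point of the loose cover plate (250 g), which starts flat on the bench: a 4 mm aluminium plate, 90 mm along its x, 150 mm along its y, flat below, with an upright rib in the middle of its top, 54 mm long along x, 10 mm thick along y, reaching 34 mm above the plate's underside. This point is on the rib's middle, 26 mm above the underside, z up. A half turn about z makes no difference.
- cover_under (a point): Centre of the cover plate's underside, axes as cover_grip. On the way to the base: a test fixture 70 mm high stands just right of the base, its upright red lever reaching 200 mm at about x 0.60, y 0.0 m, and a board vice 73 mm high right of that (both from about x 0.50 m on); carry things past in front of the lever.
There are look-alikes about, which are no part of the job. What is shaped like the part that bears spacer_edge_centre but pink is not meant.

How it is judged:
On the way:
1. both spacer bars stand on edge in their seats, let go, with the cover not yet on them (x of spacer_flat_centre in the frame of seat between -0.007 and 0.007 m and y of spacer_flat_centre in the frame of seat between -0.008 and 0.008 m and z of spacer_flat_centre in the frame of seat between 0.0115 and 0.0165 m and angle between the x axis of spacer_flat_centre and the z axis of seat, either way round below 0.1 rad and angle between the y axis of spacer_flat_centre and the x axis of seat, either way round below 0.2 rad and ((x of spacer_edge_centre in the frame of base between -0.007 and 0.007 m and y of spacer_edge_centre in the frame of base between 0.048 and 0.064 m and z of spacer_edge_centre in the frame of base between 0.0175 and 0.0225 m and angle between the z axis of spacer_edge_centre and the z axis of base, either way round below 0.1 rad and angle between the y axis of spacer_edge_centre and the x axis of base, either way round below 0.2 rad) or (x of spacer_edge_centre in the frame of base between -0.007 and 0.007 m and y of spacer_edge_centre in the frame of base between -0.064 and -0.048 m and z of spacer_edge_centre in the frame of base between 0.0175 and 0.0225 m and angle between the z axis of spacer_edge_centre and the z axis of base, either way round below 0.1 rad and angle between the y axis of spacer_edge_centre and the x axis of base, either way round below 0.2 rad)) and contact force between each of the fingers, cover and spacer_flat below 0.05 N and contact force between cover and spacer_edge below 0.05 N), for 0.2 s.
At the end, for the whole second after the job is handed in: Each seat holds one bar on edge (0.1 rad; 7 mm lengthwise, 8 mm sideways, 0.2 rad in yaw); the cover rests on both bars only, clear of base and heat sinks, rib up, level (0.04 rad), centred (12 mm in base x, 10 mm in y), long sides parallel (0.12 rad), underside 31.5-36.5 mm up, at rest, let go (x of spacer_flat_centre in the frame of seat between -0.007 and 0.007 m and y of spacer_flat_centre in the frame of seat between -0.008 and 0.008 m and z of spacer_flat_centre in the frame of seat between 0.0115 and 0.0165 m and angle between the x axis of spacer_flat_centre and the z axis of seat, either way round below 0.1 rad and angle between the y axis of spacer_flat_centre and the x axis of seat, either way round below 0.2 rad and ((x of spacer_edge_centre in the frame of base between -0.007 and 0.007 m and y of spacer_edge_centre in the frame of base between 0.048 and 0.064 m and z of spacer_edge_centre in the frame of base between 0.0175 and 0.0225 m and angle between the z axis of spacer_edge_centre and the z axis of base, either way round below 0.1 rad and angle between the y axis of spacer_edge_centre and the x axis of base, either way round below 0.2 rad) or (x of spacer_edge_centre in the frame of base between -0.007 and 0.007 m and y of spacer_edge_centre in the frame of base between -0.064 and -0.048 m and z of spacer_edge_centre in the frame of base between 0.0175 and 0.0225 m and angle between the z axis of spacer_edge_centre and the z axis of base, either way round below 0.1 rad and angle between the y axis of spacer_edge_centre and the x axis of base, either way round below 0.2 rad)) and x of cover_under in the frame of base between -0.012 and 0.012 m and y of cover_under in the frame of base between -0.01 and 0.01 m and z of cover_under in the frame of base between 0.0315 and 0.0365 m and angle between cover_under's own z axis and vertical below 0.04 rad and angle between the y axis of cover_under and the y axis of base, either way round below 0.12 rad and contact force between cover and base below 0.05 N and contact force between cover and spacer_flat above 0.2 N and contact force between cover and spacer_edge above 0.2 N and linear speed of cover below 0.02 m/s); the robot touches nothing.
It also fails if it takes over 72 s, if anything falls off the work surface, if the arm or the gripper's body presses on something with over 40 N, if the wrist force passes 120 N, or if a joint passes its speed limit or range.

## Robot

A 7-joint arm with a two-finger parallel gripper is mounted at the origin on a cart in front of the work surface, level with it; the furniture and walls round the work are solid. World frame = base frame: x ahead of the robot, y to its left, z up, the work surface at z = 0. Lengths are in m, angles in rad, forces in N, time in s.
With the tool pointing down it reaches from about 0.4 to 0.875 m from the base axis. Payload 19.3 kg.
Tool frame: the origin (TCP) lies midway between the tips of the shut fingers; the grasp point (between the pads) lies 19 mm behind it; z points along the fingers, y is the line along which they close (so a half turn about z gives the same grasp; the last joint's range is limited). The gripper opens to 85 mm and grips with 20 to 120 N. Pads are 22 mm wide; open, the fingers measure 114 mm over their backs; the gripper's body (76 mm by 85 mm) begins 54 mm behind the grasp point. The pads swing forward as they close: fully open they stand 13 mm farther back than shut.
Start: joints at [-1.196, 0.521, -0.036, 1.599, 0.021, 1.021, -0.113], TCP at [0.269, 0.564, 0.231] pointing down, gripper open.
Joint ranges: [-2.91, 2.91], [-0.3, 2.13], [-1.5, 1.42], [0.17, 2.43], [-1.26, 4.41], [0.16, 1.93], [-2.52, 2.52]. Speed limits (rad/s): [1.89, 1.89, 2.39, 2.39, 3.01, 3.01, 3.01].

## Interface

Orientations are given as [roll, pitch, yaw] about the fixed x, y, z axes, in that order (R = Rz(yaw) Ry(pitch) Rx(roll)).
In Python, from workcell import * gives the robot as it stands.
- The arm moves only by the shell command python3 -m creep 'ROWS' [FORCE]. ROWS is JSON, a list that holds one entry, the list of rows, each a list of 7 numbers: the closure, from -1 (fully open) to 1 (shut), then the shift along the tool's x, y, z in m, then the turn, a rotation vector about the tool's x, y, z in degrees. A call has 1 to 10 rows; each row shifts and turns the commanded pose from where the row before left it, along the tool's axes as they then stand; what a row does not reach is not made up. A row lasts 1/10 s, in which the tool goes at most 50 mm and 8.59 degrees, less where a joint would pass 70% of its speed; a pose out of reach is approached as far as the arm can. A call is refused whole if a number of a shift passes 0.05 or a number of a turn 8.59, either way. A call with a gripper value outside its range is refused whole. The fingers move at their own pace and stop on an object; FORCE is the grip in N (left out, the last holds). Time passes only in rows, so rows that do not move let the fingers close. It gives the time, the measured TCP pose, the force, the opening and the grip force at its end, in the units of the state.
- observe(): the state, without advancing time (a new reading comes with each control period).
- grab_frame(name): name is "scene" or "top" or "wrist"; returns a dict with "image" (400x640x3 uint8, red, green, blue), "range_z" (400x640 float32, m along the optical axis (not along the pixel's ray), 0 where there is no reading), "fx", "fy", "cx", "cy" (pixels), "k1" (the pictures are not rectified: a ray, as slopes to the right and down, at radius r is drawn at 1 + k1 r^2 times it, then the intrinsics apply), "R" (3x3) and "t" (3): a world point X has camera coordinates R X + t; the wrist camera has in their place "T_tool_cam" (4x4, takes a point from camera to tool coordinates, whose origin is the TCP and whose axes are the flange's). Camera axes: x right, y down, z forward; pixel columns grow to the right and rows downward; lengths in m; the calibration is good to about 2 mm. A picture is of the moment at which its call begins: read the wrist's pose just before it.
- job_done(): hands the job in; it is judged then, once.
Trained networks look in a picture, given as the dict that the camera call returned (one of the last four; its "shot" number tells which), for a name from the list of things; names that differ only in an ending like _2 or _b are one class to them, and where a whole thing is asked for, a point or a joint stands for the part that bears it (a point fixed in the world has none). Each returns a list of dicts, best first, with "confidence" (0 to 1); they miss things now and then, are a little off and sometimes report something else, mostly with a low value. They report only what shows in the picture. A call takes as long as a camera call. They do not tell look-alikes from the thing itself.
- find_in(picture, thing): "extent" ([centre column, centre row, width, height] in pixels, round what is visible of it).
- outline_of(picture, thing): "region" (400x640 bool, what is visible of it) and "extent" ([centre column, centre row, width, height] in pixels, round what is visible of it).
- tip_of(picture, thing): "position" ([column, row] in pixels: a listed point, or the origin of a listed thing).
The state is a dict: "clock": time; "qpos": joint angles; "qd": joint speeds; "joint_efforts": joint torques, N m; "position": TCP position; "tool_rot": TCP orientation; "force": force on the tool from outside, world axes, zero at the start; "moment": the same for the moment, N m; "grip_width": finger opening in m; "finger_force": force on a finger pad.
Only numpy, scipy, OpenCV 4.12 (cv2) and the standard library are available. Lean on these libraries where they do the work, as an engineer would, in place of code of your own. Each camera call takes 0.05 s, during which the arm holds its last target. There are 200 camera calls.

## Working session

There is one attempt and no reset: what is moved stays moved. The work goes in short steps, Python scripts to look and compute and a shell command to move; the robot and the scene stay as the last step left them, time stands still between calls to the robot, and variables do not carry over. Pictures are saved under pics/ and viewed, at most 10 in all, crops included, and the job is handed in when it is done.

```bash
ls; mkdir -p pics; python3 - <<'E'
from workcell import *
import cv2,numpy as np
print(observe())
a=grab_frame("scene");b=grab_frame("top")
for n,f in (("scene",a),("top",b)):
    cv2.imwrite(f"pics/{n}0.png",f["image"][:,:,::-1]); print(n,f["R"],f["t"],f["fx"],f["k1"])
    for th in ["base","seat","spacer_flat_centre","spacer_edge_centre","pedestal_top","cover_grip"]:
        print(th,[(np.round(d["position"]),round(d["confidence"],2)) for d in tip_of(f,th)])
E
```

```text
pics
{'clock': 0.0, 'qpos': array([-1.1962123 ,  0.52199902, -0.03633723,  1.5999663 ,  0.02122029,
        1.02110697, -0.11276903]), 'qd': array([-0.00140685, -0.00064896, -0.00086613, -0.00026074, -0.00030847,
       -0.00170751, -0.00202518]), 'joint_efforts': array([ 2.99059888e-03, -9.27096534e+01,  1.98142022e+00, -3.69917500e+01,
        1.79891114e-02,  8.30951671e-03, -8.33684430e-05]), 'position': array([0.26880922, 0.56388701, 0.23074991]), 'tool_rot': array([-3.14050235e+00,  8.97691600e-05,  2.69684805e+00]), 'force': array([-0.41818878,  0.34776399, -0.13710629]), 'moment': array([ 0.02654002, -0.01368234,  0.02591775]), 'finger_force': 0.0, 'grip_width': 0.08540455787359315}
scene [[ 0.85774494 -0.51381527  0.01635513]
 [-0.37709077 -0.65048775 -0.65929374]
 [ 0.349394    0.5593385  -0.75170758]] [-0.4237196   0.29953753  1.01753677] 387.75234699212444 -0.06354004632122437
base [(array([284., 179.]), 0.63)]
seat [(array([272., 182.]), 0.48)]
spacer_flat_centre [(array([355., 297.]), 0.72)]
spacer_edge_centre [(array([297., 167.]), 0.44), (array([246., 157.]), 0.44)]
pedestal_top [(array([357., 292.]), 0.63)]
cover_grip [(array([300., 224.]), 0.55)]
top [[ 0.0038312  -0.99998409  0.00413943]
 [-0.99535681 -0.00421153 -0.09616177]
 [ 0.09617767 -0.0037518  -0.99535711]] [0.07574306 0.52565876 0.9343203 ] 368.8119704681104 -0.00040986943307262696
base [(array([243., 208.]), 0.59)]
seat [(array([245., 232.]), 0.6)]
spacer_flat_centre [(array([459., 238.]), 0.64)]
spacer_edge_centre [(array([184., 240.]), 0.64), (array([333., 235.]), 0.59), (array([239., 185.]), 0.5)]
pedestal_top [(array([454., 234.]), 0.88)]
cover_grip [(array([330., 231.]), 0.93), (array([332., 237.]), 0.27)]
```

View pics/top0.png

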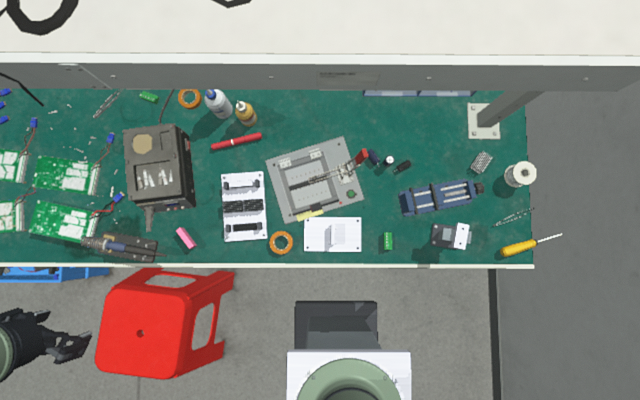

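View pics/scene0.png

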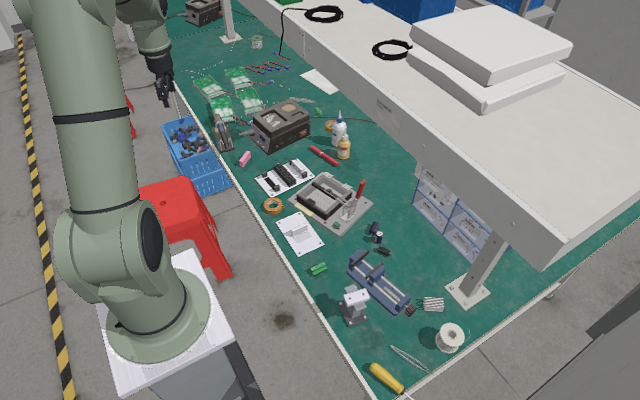

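The top view shows the base at about (243,207) with its long axis near-vertical in the image, the cover at (332,235), and the pedestal with the bar at about (452,236). The pink look-alike is at (184,238). Next I measure with depth and look at an enlarged crop.

```bash
cat > h.py <<'E'
from workcell import *
import cv2,numpy as np
from scipy.spatial.transform import Rotation as Ro
def tool():
    o=observe(); T=np.eye(4); T[:3,:3]=Ro.from_euler('xyz',o["tool_rot"]).as_matrix(); T[:3,3]=o["position"]; return T
def shot(n):
    T=tool(); f=grab_frame(n)
    if n=="wrist": f["W"]=T@f["T_tool_cam"]
    else:
        C=np.eye(4); C[:3,:3]=f["R"]; C[:3,3]=f["t"]; f["W"]=np.linalg.inv(C)
    return f
def rays(f,px):
    px=np.atleast_2d(np.float64(px)); K=np.array([[f["fx"],0,f["cx"]],[0,f["fy"],f["cy"]],[0,0,1]])
    u=cv2.undistortPoints(px[:,None],K,np.array([f["k1"],0,0,0.]))[:,0]
    return np.c_[u,np.ones(len(u))]
def onz(f,px,z):   # intersect with plane z
    d=rays(f,px)@f["W"][:3,:3].T; c=f["W"][:3,3]; return c+d*((z-c[2])/d[:,2])[:,None]
def cloud(f):
    v,u=np.mgrid[:400,:640]; d=rays(f,np.c_[u.ravel(),v.ravel()])*f["range_z"].reshape(-1,1)
    return (d@f["W"][:3,:3].T+f["W"][:3,3]).reshape(400,640,3)
def rect(p):  # long-axis yaw in [-90,90), centre, sizes of 2D points
    (c,s,a)=cv2.minAreaRect(np.float32(p*1000)); 
    if s[0]<s[1]: s=s[::-1]; a+=90
    return np.round(c,1),np.round(s,1),round((a+90)%180-90,1)
E
python3 - <<'E'
from h import *
f=shot("top");P=cloud(f);im=f["image"]
cv2.imwrite("pics/topz.png",cv2.resize(im[140:280,190:500,::-1],None,fx=2.5,fy=2.5,interpolation=3))
for th in ["base","cover_grip","pedestal_top","spacer_flat_centre","spacer_edge_centre"]:
    for d in outline_of(f,th):
        m=d["region"]; 
        if m.sum()<9: continue
        p=P[m]; z=p[:,2]; print(th,round(d["confidence"],2),np.round(d["extent"]),np.round(np.percentile(z,[5,50,95]),3),rect(p[:,:2]))
for (u,v) in [(230,183),(240,183),(245,183),(225,228),(240,228),(245,228),(243,208),(332,245),(315,245),(331,230),(445,236),(452,236),(462,236),(243,220)]: print(u,v,np.round(P[v,u],3))
E
```

```text
base 0.8 [246. 206.  44.  73.] [0.004 0.007 0.029] (array([524. , 209.6]), array([254.8, 183.8]), -89.5)
cover_grip 0.66 [332. 235.  59.  36.] [0.001 0.005 0.009] (array([449.9,  42.4]), array([148.5,  92.5]), -89.5)
pedestal_top 0.96 [451. 236.  43.  25.] [0.005 0.01  0.087] (array([ 452.8, -105.1]), array([370.4,  59.9]), 86.8)
spacer_flat_centre 0.77 [458. 237.  16.  28.] [0.009 0.099 0.102] (array([ 456.7, -119.5]), array([398.4,  71.5]), 86.5)
spacer_edge_centre 0.75 [185. 240.  22.  21.] [-0.     0.026  0.031] (array([423.3, 269.8]), array([373.4,  53. ]), 84.9)
spacer_edge_centre 0.6 [241. 186.  27.   8.] [0.012 0.033 0.037] (array([521.5, 187.5]), array([272.6,  43.5]), 59.2)
230 183 [0.581 0.308 0.033]
240 183 [0.581 0.282 0.034]
245 183 [0.581 0.269 0.034]
225 228 [0.465 0.319 0.028]
240 228 [0.465 0.285 0.006]
245 228 [0.465 0.271 0.011]
243 208 [0.518 0.278 0.008]
332 245 [0.422 0.043 0.005]
315 245 [0.422 0.087 0.004]
331 230 [0.46  0.047 0.035]
445 236 [ 0.445 -0.227  0.087]
452 236 [ 0.446 -0.244  0.087]
462 236 [ 0.445 -0.263  0.1  ]
243 220 [0.487 0.278 0.007]
```

View pics/topz.png

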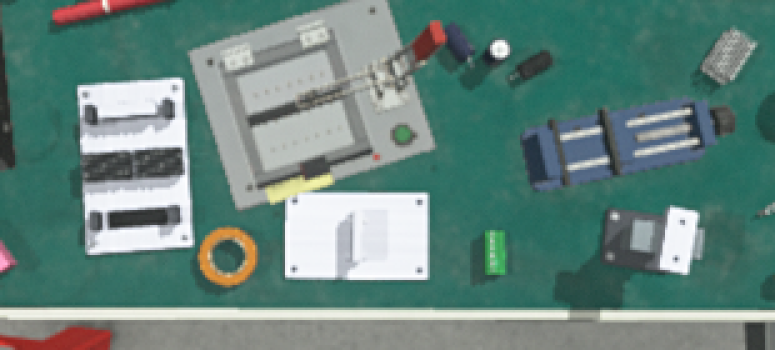

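The front seat (crop (135,217)) is the empty one with the dark strip, and the back seat (crop (130,110)) holds the standing bar. The flat bar is at crop (683,240) on the pedestal. I fit the parts by height bands.

```bash
cat > moveto.py <<'E'
import sys;from h import *
# usage: x y z roll pitch yaw(deg): print shift in tool axes and rotation vector deg (tool axes) from measured pose
a=list(map(float,sys.argv[1:])); T=tool(); R=T[:3,:3]
print("now",np.round(T[:3,3],4),np.round(np.degrees(observe()["tool_rot"]),1),"q",np.round(observe()["qpos"],2))
print("shift mm",np.round(1000*R.T@(np.array(a[:3])-T[:3,3]),1),"rot",np.round((Ro.from_matrix(R).inv()*Ro.from_euler('xyz',a[3:],degrees=True)).as_rotvec(degrees=True),1))
E
python3 - <<'E'
from h import *
f=shot("top");P=cloud(f).reshape(-1,3)
def band(n,z0,z1,x0,x1,y0,y1):
    p=P[(P[:,2]>z0)&(P[:,2]<z1)&(P[:,0]>x0)&(P[:,0]<x1)&(P[:,1]>y0)&(P[:,1]<y1)]
    print(n,len(p),rect(p[:,:2]) if len(p)>5 else "",np.round(p.mean(0),4))
band("flatbar",.094,.106,.38,.52,-.33,-.18)
band("ped",.081,.091,.38,.52,-.33,-.18)
band("edgebar+lugs",.025,.04,.55,.61,.2,.35)
band("edgebar",.0315,.04,.55,.61,.2,.35)
band("sinks",.022,.032,.49,.55,.2,.36)
band("frontlugs",.022,.032,.44,.49,.2,.36)
band("baseplate",.003,.011,.40,.64,.205,.35)
band("cover",.002,.008,.39,.51,-.05,.13)
band("rib",.026,.04,.39,.51,-.05,.13)
E
python3 moveto.py .445 -.263 .23 180 0 90
```

```text
flatbar 310 (array([ 445.1, -259.8]), array([59.8, 29.6]), -13.6) [ 0.4452 -0.2596  0.0993]
ped 208 (array([ 442.7, -252.7]), array([72. , 50.2]), 68.7) [ 0.4471 -0.2454  0.0856]
edgebar+lugs 192 (array([583.3, 263.2]), array([132.4,  28.2]), -78.2) [0.5789 0.2821 0.0322]
edgebar 122 (array([578.6, 287.3]), array([68.8, 13.8]), -85.2) [0.579  0.2833 0.0345]
sinks 231 (array([523.5, 277.7]), array([102.6,  29. ]), -85.7) [0.5235 0.2778 0.0275]
frontlugs 66 (array([467.4, 274.6]), array([91.6, 18.6]), -84.5) [0.4675 0.276  0.0275]
baseplate 2257 (array([518.8, 277.3]), array([237.4, 143.7]), 0.1) [0.5156 0.2767 0.0066]
cover 1874 (array([449.8,  40.1]), array([179.6, 118.7]), -89.8) [0.4479 0.042  0.0046]
rib 100 (array([476.2,  72.7]), array([118.6,  43.8]), 49.3) [0.4586 0.0541 0.0336]
now [0.2689 0.5642 0.2313] [180.   -0.  154.5] q [-1.2   0.52 -0.04  1.6   0.02  1.02 -0.11]
shift mm [-514.9 -671.     1.3] rot [-0.  -0.  64.5]
```

```bash
python3 -m creep '[[[-1,-0.0385,-0.025,-0.006,0,0,0],[-1,-0.0385,-0.025,-0.006,0,0,0],[-1,-0.0385,-0.025,-0.006,0,0,0],[-1,-0.0385,-0.025,-0.006,0,0,0],[-1,-0.0385,-0.025,-0.006,0,0,0],[-1,-0.0385,-0.025,-0.006,0,0,0],[-1,-0.0385,-0.025,-0.006,0,0,0],[-1,-0.0385,-0.025,-0.006,0,0,0]]]' && python3 -m creep '[[[-1,-0.0208,-0.045,0,0,0,0],[-1,-0.0208,-0.045,0,0,0,0],[-1,-0.0208,-0.045,0,0,0,0],[-1,-0.0208,-0.045,0,0,0,0],[-1,-0.0208,-0.045,0,0,0,0],[-1,-0.0208,-0.045,0,0,0,0],[-1,-0.0208,-0.045,0,0,0,0],[-1,-0.0208,-0.045,0,0,0,0],[-1,-0.0208,-0.045,0,0,0,0],[-1,-0.0208,-0.045,0,0,0,0]]]' && python3 -m creep '[[[-1,0,0,0,0,0,8],[-1,0,0,0,0,0,8],[-1,0,0,0,0,0,8],[-1,0,0,0,0,0,8],[-1,0,0,0,0,0,8],[-1,0,0,0,0,0,8],[-1,0,0,0,0,0,8],[-1,0,0,0,0,0,8],[-1,0,0,0,0,0,0],[-1,0,0,0,0,0,0]]]'; python3 moveto.py .445 -.26 .26 180 0 76
```

```text
clock: 1.85
position: [0.4616, 0.2494, 0.2798]
tool_rot: [3.141, 0.0, 2.697]
force: [0.5, 0.8, -0.5]
grip_width: 0.0853
finger_force: 0.0
clock: 2.85
position: [0.4547, -0.2466, 0.2796]
tool_rot: [3.141, 0.001, 2.697]
force: [1.6, 0.8, 0.4]
grip_width: 0.0856
finger_force: 0.0
clock: 3.85
position: [0.4551, -0.2445, 0.2793]
tool_rot: [3.142, 0.0, 1.584]
force: [-0.7, -0.3, 0.3]
grip_width: 0.0853
finger_force: 0.0
now [ 0.4551 -0.2445  0.2793] [180.    0.   90.8] q [-0.07  0.34  0.58  1.85 -0.21  1.02  0.61]
shift mm [-15.4 -10.3  19.3] rot [ 0.   0.  14.8]
```

```bash
python3 - <<'E'
from h import *
f=shot("wrist");P=cloud(f).reshape(-1,3)
cv2.imwrite("pics/w1.png",f["image"][:,:,::-1]); print(np.round(f["W"],3))
def band(n,z0,z1,x0,x1,y0,y1):
    p=P[(P[:,2]>z0)&(P[:,2]<z1)&(P[:,0]>x0)&(P[:,0]<x1)&(P[:,1]>y0)&(P[:,1]<y1)]
    print(n,len(p),rect(p[:,:2]) if len(p)>5 else "",np.round(p.mean(0),4))
band("flatbar",.095,.104,.38,.52,-.33,-.18)
band("ped",.081,.09,.38,.52,-.33,-.18)
band("foot",.004,.012,.38,.52,-.33,-.18)
E
```

```text
[[ 1.     0.013  0.005  0.455]
 [ 0.013 -0.957 -0.289 -0.171]
 [ 0.001  0.289 -0.957  0.422]
 [ 0.     0.     0.     1.   ]]
flatbar 1206 (array([ 448.3, -261.1]), array([60. , 28.3]), -11.5) [ 0.4483 -0.2605  0.099 ]
ped 800 (array([ 452.7, -255.1]), array([73.6, 54.4]), -80.5) [ 0.4508 -0.2469  0.085 ]
foot 939 (array([ 474.9, -233.5]), array([122.1,  71.4]), 23.3) [ 0.4648 -0.2293  0.0085]
```

View pics/w1.png

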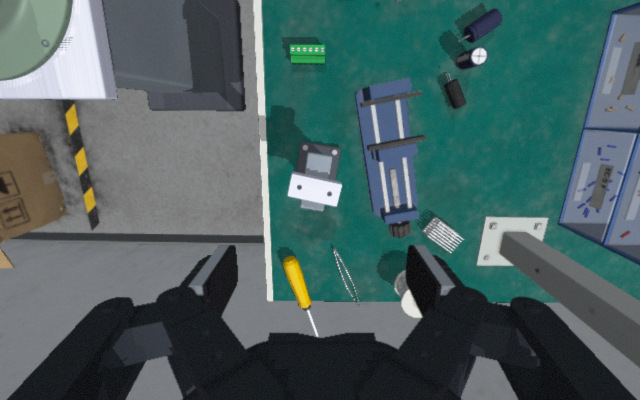

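```bash
python3 - <<'E'
from h import *
f=shot("wrist");P=cloud(f)
im=cv2.resize(f["image"][120:240,255:395,::-1],None,fx=4,fy=4,interpolation=3)
z=P[120:240,255:395,2]; zz=cv2.applyColorMap(np.uint8(np.clip(z*2000,0,255)),2); zz=cv2.resize(zz,None,fx=4,fy=4,interpolation=0)
cv2.imwrite("pics/w1c.png",cv2.resize(np.hstack([im,zz]),(800,343)))
m=(abs(P[...,2]-.085)<.003)&(P[...,0]>.4)&(P[...,0]<.5)&(P[...,1]<-.19)&(P[...,1]>-.32)
n,l,s,c=cv2.connectedComponentsWithStats(np.uint8(m))
for i in range(1,n):
    if s[i,4]>40: print(s[i],rect(P[l==i][:,:2]),P[l==i].mean(0))
E
```

```text
[305 152  28  27 579] (array([ 452.6, -234.7]), array([30. , 27.6]), -8.3) [ 0.4526979  -0.23433845  0.08489746]
[300 199  25  12 195] (array([ 445.4, -284.3]), array([29.8, 11.7]), -6.8) [ 0.44467968 -0.28439848  0.08499924]
```

View pics/w1c.png

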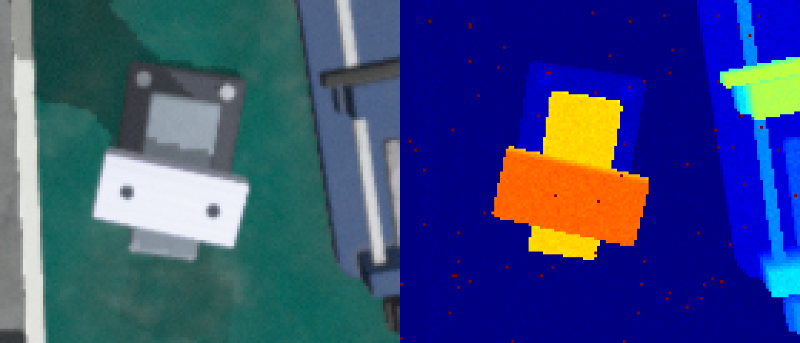

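```bash
python3 -m creep '[[[-1,0,0,0,0,0,6.2],[-1,0,0,0,0,0,6.1],[-1,0,0,0,0,8.5,0],[-1,0,0,0,0,8.5,0],[-1,0,0,0,0,8.5,0],[-1,0,0,0,0,8.5,0],[-1,0,0,0,0,8.5,0],[-1,0,0,0,0,2.5,0],[-1,0,0,0,0,0,0]]]' && python3 moveto.py .448 -.261 .26 180 0 78.5;  python3 -m creep '[[[-1,0,0,0,0,-8.5,0],[-1,0,0,0,0,-8.5,0],[-1,0,0,0,0,-8.5,0],[-1,0,0,0,0,-8.5,0],[-1,0,0,0,0,-8.5,0],[-1,0,0,0,0,-8.5,0],[-1,0,0,0,0,-8.5,0],[-1,0,0,0,0,-8.5,0],[-1,0,0,0,0,-8.5,0],[-1,0,0,0,0,-8.5,0]]]' &&  python3 -m creep '[[[-1,0,0,0,0,-5,0],[-1,0,0,0,0,0,0]]]'; python3 moveto.py .448 -.261 .26 180 0 78.5
```

```text
clock: 4.85
position: [0.454, -0.2459, 0.2779]
tool_rot: [-3.139, -0.782, 1.362]
force: [-0.1, 0.8, 0.7]
grip_width: 0.0857
finger_force: 0.0
now [ 0.454  -0.2459  0.2779] [-179.9  -44.8   78. ] q [ 0.49  0.61  0.41  1.67 -0.8   1.55  0.98]
shift mm [-23.9  -2.8   1.4] rot [  0.1 -44.8  -0.4]
clock: 5.85
position: [0.4561, -0.2432, 0.2801]
tool_rot: [3.139, 0.685, 1.369]
force: [1.3, -0.8, -1.2]
grip_width: 0.0855
finger_force: 0.0
clock: 6.05
position: [0.4561, -0.2416, 0.2778]
tool_rot: [-3.135, 0.772, 1.377]
force: [0.4, -0.3, 0.0]
grip_width: 0.0852
finger_force: 0.0
now [ 0.4561 -0.2416  0.2778] [-179.6   44.2   78.9] q [-0.74  0.57  0.93  2.    0.41  0.89 -0.35]
shift mm [-2.3 -4.  27.2] rot [-0.2 44.2  0.2]
```

```bash
python3 moveto.py .4449 -.2775 .075 180 45 78.5
```

```text
now [ 0.4561 -0.2416  0.2778] [-179.6   44.2   78.9] q [-0.74  0.57  0.93  2.    0.41  0.89 -0.35]
shift mm [114.7  -2.9 171.5] rot [-0.1 -0.8  0.3]
```

```bash
python3 -m creep '[[[-1,0.038,-0.001,0,0,-0.8,0.3],[-1,0.038,-0.001,0,0,0,0],[-1,0.038,-0.001,0.02,0,0,0],[-1,0,0,0.04,0,0,0],[-1,0,0,0.04,0,0,0],[-1,0,0,0.02,0,0,0],[-1,0,0,0,0,0,0]]]'; python3 moveto.py .4449 -.2775 .075 180 45 78.5; python3 - <<'E'
from h import *
f=shot("wrist");P=cloud(f)
cv2.imwrite("pics/w2.png",f["image"][:,:,::-1])
m=(abs(P[...,2]-.099)<.003)&(P[...,0]>.4)&(P[...,0]<.5)&(P[...,1]<-.19)&(P[...,1]>-.32)
n,l,s,c=cv2.connectedComponentsWithStats(np.uint8(m))
for i in range(1,n):
    if s[i,4]>100: print(s[i],rect(P[l==i][:,:2]),P[l==i].mean(0))
E
```

```text
clock: 6.75
position: [0.4496, -0.249, 0.1132]
tool_rot: [-3.141, 0.781, 1.358]
force: [0.4, 0.5, 0.4]
grip_width: 0.085
finger_force: 0.0
now [ 0.4496 -0.249   0.1132] [-180.    44.8   77.8] q [-0.62  0.89  0.8   2.09  0.34  0.55 -0.51]
shift mm [ 6.5  1.4 47.4] rot [-0.5 -0.2 -0.5]
[ 270  218  104   22 2048] (array([ 448.7, -259.6]), array([60.1, 28.7]), -13.9) [ 0.44918822 -0.25635995  0.09865745]
```

View pics/w2.png

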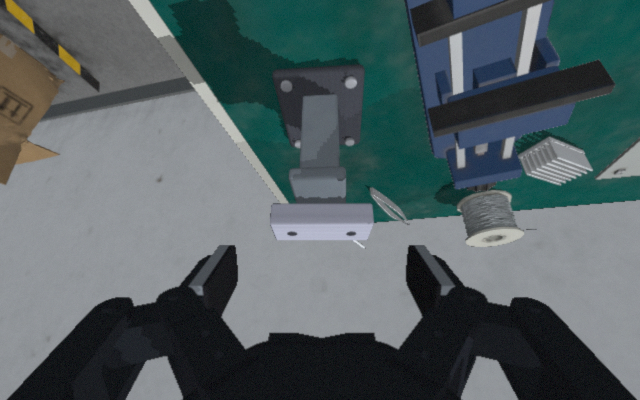

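The bar sits at (322,220), centred between the fingers (inner faces about 237 and 408). I advance and grip.

```bash
python3 -m creep '[[[-1,0.006,0.001,0.01,0,0,0],[-1,0,0,0.02,0,0,0],[-1,0,0,0.017,0,0,0],[-1,0,0,0,0,0,0],[1,0,0,0,0,0,0],[1,0,0,0,0,0,0],[1,0,0,0,0,0,0],[1,0,0,0,0,0,0],[1,0,0,0,0,0,0],[1,0,0,0,0,0,0]]]' 40; python3 moveto.py .4449 -.2775 .075 180 45 78.5
```

```text
clock: 7.8
position: [0.4465, -0.2751, 0.0767]
tool_rot: [3.139, 0.782, 1.36]
force: [0.4, 3.6, 6.9]
grip_width: 0.0591
finger_force: 42.9
now [ 0.4465 -0.2751  0.0767] [179.9  44.8  77.9] q [-0.56  0.97  0.78  2.1   0.34  0.44 -0.52]
shift mm [-0.7 -1.   3. ] rot [-0.3 -0.2 -0.4]
```

```bash
python3 -m creep '[[[1,-0.02,0,-0.02,0,0,0],[1,-0.025,0,-0.025,0,0,0],[1,-0.025,0,-0.025,0,0,0],[1,0,0,0,0,8.5,0],[1,0,0,0,0,8.5,0],[1,0,0,0,0,8.5,0],[1,0,0,0,0,8.5,0],[1,0,0,0,0,8.5,0],[1,0,0,0,0,8.5,0],[1,0,0,0,0,8.5,0]]]' && python3 -m creep '[[[1,0,0,0,0,8.5,0],[1,0,0,0,0,8.5,0],[1,0,0,0,0,8.5,0],[1,0,0,0,0,5,0],[1,0,0,0,0,0,0],[1,0,0,0,0,0,0]]]'; python3 moveto.py .452 -.241 .094 180 -45 78.5;python3 - <<'E'
from h import *
f=shot("wrist")
cv2.imwrite("pics/w3.png",f["image"][:,:,::-1])
E
```

```text
clock: 8.8
position: [0.443, -0.2756, 0.1713]
tool_rot: [-3.127, -0.077, 1.355]
force: [-0.6, 0.1, -1.0]
grip_width: 0.0594
finger_force: 43.6
clock: 9.4
position: [0.442, -0.2761, 0.1697]
tool_rot: [-3.119, -0.595, 1.342]
force: [0.3, 0.1, 0.3]
grip_width: 0.0592
finger_force: 43.6
now [ 0.442  -0.2761  0.1697] [-178.7  -34.1   76.9] q [ 0.7   0.64  0.07  1.74 -0.58  1.18  0.88]
shift mm [-12.2   3.7  83.1] rot [-0.2 10.9 -1.4]
```

View pics/w3.png

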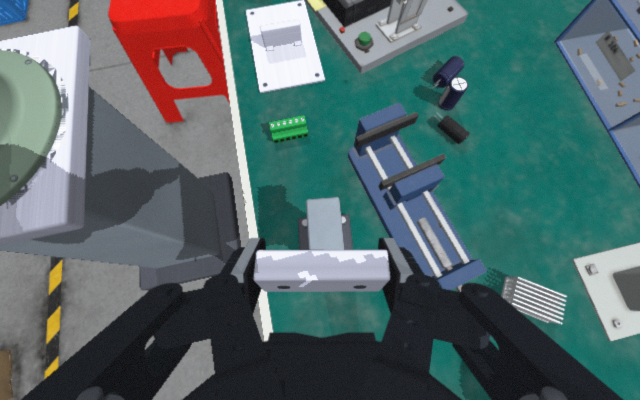

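```bash
python3 -m creep '[[[1,-0.006,0.002,0.02,0,5.5,-0.7],[1,-0.006,0.002,0.02,0,5.5,-0.7],[1,0,0,0.015,0,0,0],[1,0,0,0,0,0,0]]]'; python3 moveto.py .452 -.241 .094 180 -45 78.5;python3 - <<'E'
from h import *
f=shot("wrist");P=cloud(f); T=tool()
D=((P-T[:3,3])@T[:3,:3])  # tool coords
m=(abs(D[...,1])<.027)&(abs(D[...,0])<.03)&(D[...,2]>-.05)&(D[...,2]<0.01)
p=D[m]; print(m.sum(),np.round(np.percentile(p,[2,50,98],axis=0),4))
# normals by local cross product
dx=np.gradient(P,axis=1);dy=np.gradient(P,axis=0);n=np.cross(cv2.blur(dx,(3,3)),cv2.blur(dy,(3,3)));n/=np.linalg.norm(n,axis=2,keepdims=True)+1e-12
N=n[m]; N*=np.sign(N[:,2:3]); up=N[N[:,2]>.9]; sd=N[N[:,2]<.35]
print(len(up),np.median(up,axis=0),len(sd),np.median(sd,axis=0)); 
q=P[m][N[:,2]>.9]
for s in (0,1):
    A=np.c_[q[:,:2],np.ones(len(q))]; c=np.linalg.lstsq(A,q[:,2],rcond=None)[0]; r=abs(q[:,2]-A@c); q=q[r<np.percentile(r,70)]
print("plane",c,q.mean(0),rect(q[:,:2]),len(q))
E
```

```text
clock: 9.85
position: [0.4505, -0.25, 0.1191]
tool_rot: [-3.135, -0.789, 1.371]
force: [-0.1, 0.6, 0.1]
grip_width: 0.0592
finger_force: 43.6
now [ 0.4505 -0.25    0.1191] [-179.6  -45.2   78.6] q [ 0.78  0.8  -0.01  1.72 -0.68  1.22  1.01]
shift mm [-11.4  -0.2  24.2] rot [-0.4 -0.2  0. ]
5036 [[-0.0145 -0.0259 -0.0325]
 [ 0.0061  0.0001 -0.0276]
 [ 0.0124  0.0259 -0.0154]]
2340 [-0.00650945  0.01756769  0.967379  ] 1949 [0.15232897 0.80735437 0.06820255]
plane [-0.00137095 -0.00830693  0.14417067] [ 0.44881524 -0.2650633   0.14575508] (array([ 448.1, -265.1]), array([54. , 11.8]), -11.2) 1146
```

```bash
python3 -m creep '[[[1,-0.006,0,0.01,0,0,0],[1,-0.006,0,0.008,0,0,0],[1,-0.0065,0,0.0075,0,0,0],[1,-0.0005,0,0.0005,0,0,0],[1,0,0,0,0,0,0],[1,0,0,0,0,0,0]]]'; python3 -m creep '[[[1,-0.0007,0,0.0007,0,0,0],[1,0,0,0,0,0,0]]]'
```

```text
clock: 10.5
position: [0.4513, -0.2477, 0.0882]
tool_rot: [-3.138, -0.788, 1.37]
force: [-0.6, 0.1, -0.9]
grip_width: 0.0591
finger_force: 43.6
clock: 10.7
position: [0.4512, -0.2475, 0.0872]
tool_rot: [-3.138, -0.788, 1.37]
force: [0.2, 0.3, -0.6]
grip_width: 0.0595
finger_force: 43.6
```

```bash
python3 -m creep '[[[1,-0.0007,0,0.0007,0,0,0],[1,0,0,0,0,0,0]]]';python3 -m creep '[[[1,-0.0007,0,0.0007,0,0,0],[1,0,0,0,0,0,0]]]'; python3 -m creep '[[[1,-0.0007,0,0.0007,0,0,0],[1,0,0,0,0,0,0]]]'
```

```text
clock: 10.9
position: [0.4513, -0.2475, 0.0864]
tool_rot: [-3.138, -0.789, 1.37]
force: [-1.0, -1.5, 4.9]
grip_width: 0.0588
finger_force: 44.1
clock: 11.1
position: [0.4513, -0.2475, 0.0863]
tool_rot: [-3.138, -0.79, 1.371]
force: [-4.1, -3.9, 19.3]
grip_width: 0.059
finger_force: 45.4
clock: 11.3
position: [0.4513, -0.2475, 0.0863]
tool_rot: [-3.139, -0.791, 1.371]
force: [-9.0, -4.5, 32.9]
grip_width: 0.0592
finger_force: 46.7
```

```bash
python3 -m creep '[[[1,0.0011,0,-0.0011,0,0,0],[1,0,0,0,0,0,0],[-1,0,0,0,0,0,0],[-1,0,0,0,0,0,0],[-1,0,0,0,0,0,0],[-1,0,0,0,0,0,0],[-1,0,0,0,0,0,0],[-1,0,0,-0.005,0,0,0]]]';python3 -m creep '[[[-1,0,0,-0.03,0,0,0],[-1,0,0,-0.05,0,0,0],[-1,0,0,-0.04,0,-8,0],[-1,0,0,-0.02,0,-8,0],[-1,0,0,-0.02,0,-8,0],[-1,0,0,0,0,-8,0],[-1,0,0,0,0,-8,0],[-1,0,0,0,0,-5,0],[-1,0,0,0,0,0,8],[-1,0,0,0,0,0,8]]]' && python3 -m creep '[[[-1,0,0,0,0,0,8],[-1,0,0,0,0,0,8],[-1,0,0,0,0,0,8],[-1,0,0,0,0,0,8],[-1,0,0,0,0,0,8],[-1,0,0,0,0,0,8],[-1,0,0,0,0,0,8],[-1,0,0,0,0,0,8],[-1,0,0,0,0,0,8],[-1,0,0,0,0,0,0]]]'; python3 moveto.py .448 -.262 .22 180 0 -11.2
```

```text
clock: 12.1
position: [0.4504, -0.2505, 0.089]
tool_rot: [-3.137, -0.789, 1.37]
force: [-0.4, 0.6, -0.5]
grip_width: 0.0858
finger_force: 0.0
clock: 13.1
position: [0.4303, -0.3551, 0.2078]
tool_rot: [-3.139, -0.002, 1.09]
force: [-0.1, -0.7, -0.7]
grip_width: 0.0854
finger_force: 0.0
clock: 14.1
position: [0.4298, -0.3558, 0.2073]
tool_rot: [-3.138, 0.003, -0.166]
force: [0.1, 0.1, -0.1]
grip_width: 0.0853
finger_force: 0.0
now [ 0.4298 -0.3558  0.2073] [-179.8    0.2   -9.5] q [ 0.1   0.54  0.69  1.83 -0.42  0.93 -0.75]
shift mm [  2.4 -95.5 -12.5] rot [-0.2  0.2  1.7]
```

```bash
python3 -m creep '[[[-1,0,-0.032,-0.01,0,0,1.7],[-1,0,-0.032,0,0,0,0],[-1,0.002,-0.031,0,0,0,0],[-1,0,0,0,0,0,0],[-1,0,0,0,0,0,0]]]'; cat > bar.py <<'E'
from h import *
f=shot("wrist");P=cloud(f)
m=(abs(P[...,2]-.113)<.004)&(P[...,0]>.4)&(P[...,0]<.5)&(P[...,1]<-.2)&(P[...,1]>-.32)
n,l,s,c=cv2.connectedComponentsWithStats(np.uint8(m))
for i in range(1,n):
    if s[i,4]>100: print(s[i],rect(P[l==i][:,:2]),P[l==i].mean(0))
E
python3 bar.py; python3 moveto.py .448 -.262 .11 180 0 -11.2
```

```text
clock: 14.6
position: [0.4493, -0.2625, 0.2177]
tool_rot: [-3.138, 0.003, -0.188]
force: [-0.5, -0.7, 0.6]
grip_width: 0.0853
finger_force: 0.0
[315 161  17  65 995] (array([ 450.1, -263.2]), array([59.5, 14. ]), -11.4) [ 0.45083371 -0.26334668  0.11284866]
now [ 0.449  -0.2634  0.2177] [-1.798e+02  1.000e-01 -1.090e+01] q [-0.12  0.47  0.73  1.91 -0.39  0.91 -0.95]
shift mm [ -0.9  -0.8 107.7] rot [-0.2  0.1  0.3]
```

```bash
python3 -m creep '[[[-0.2,0.001,0,0.04,0,0,0],[-0.2,0,0,0.04,0,0,0],[-0.2,0,0,0.03,0,0,0],[-0.2,0,0,0.0195,0,0,0],[-0.2,0,0,0,0,0,0],[1,0,0,0,0,0,0],[1,0,0,0,0,0,0],[1,0,0,0,0,0,0],[1,0,0,0,0,0,0],[1,0,0,0,0,0,0]]]' 40;  python3 moveto.py .45 -.263 .088 180 0 -11.2
```

```text
clock: 15.65
position: [0.4503, -0.2631, 0.0892]
tool_rot: [-3.139, 0.001, -0.193]
force: [-0.8, -0.2, 7.0]
grip_width: 0.0134
finger_force: 39.0
now [ 0.4503 -0.2631  0.0892] [-1.798e+02  1.000e-01 -1.100e+01] q [ 0.02  0.65  0.56  2.   -0.57  0.65 -0.81]
shift mm [-0.3 -0.   1.2] rot [-0.2  0.1  0.2]
```

```bash
python3 -m creep '[[[1,0,0,-0.03,0,0,0],[1,0,0,-0.045,0,0,0],[1,0,0,-0.045,0,0,0],[1,-0.0071,-0.0441,0,0,0,0],[1,-0.0071,-0.0441,0,0,0,0],[1,-0.0071,-0.0441,0,0,0,0],[1,-0.0071,-0.0441,0,0,0,0],[1,-0.0071,-0.0441,0,0,0,0],[1,-0.0071,-0.0441,0,0,0,0],[1,-0.0071,-0.0441,0,0,0,0]]]' && python3 -m creep '[[[1,-0.0071,-0.0441,0,0,0,0],[1,-0.0071,-0.0441,0,0,0,0],[1,-0.0071,-0.0441,0,0,0,0],[1,-0.0071,-0.0441,0,0,0,0],[1,-0.0071,-0.0441,0,0,0,0],[1,0,0,0,0,0,0],[1,0,0,0,0,0,-8.5],[1,0,0,0,0,0,-8.5],[1,0,0,0,0,0,-8.5],[1,0,0,0,0,0,-8.5]]]' && python3 -m creep '[[[1,0,0,0,0,0,-8.5],[1,0,0,0,0,0,-8.5],[1,0,0,0,0,0,-8.5],[1,0,0,0,0,0,-8.5],[1,0,0,0,0,0,-8.5],[1,0,0,0,0,0,-8.5],[1,0,0,0,0,0,-8.5],[1,0,0,0,0,0,-8.5],[1,0,0,0,0,0,-3.5],[1,0,0,0,0,0,0]]]'; python3 moveto.py .4677 .2735 .15 180 0 94.3
```

```text
clock: 16.65
position: [0.4603, 0.0515, 0.21]
tool_rot: [-3.137, 0.002, -0.192]
force: [1.5, -0.0, -1.0]
grip_width: 0.0134
finger_force: 39.5
clock: 17.65
position: [0.4679, 0.2727, 0.2108]
tool_rot: [-3.137, -0.001, 0.407]
force: [0.4, 0.4, -1.4]
grip_width: 0.0134
finger_force: 39.4
clock: 18.65
position: [0.468, 0.2725, 0.2107]
tool_rot: [-3.141, -0.004, 1.65]
force: [0.0, 0.5, 0.3]
grip_width: 0.0134
finger_force: 39.4
now [0.468  0.2725 0.2107] [-179.9   -0.3   94.5] q [-0.81  0.42  0.24  1.85 -0.13  0.88 -0.43]
shift mm [ 0.8 -0.2 60.7] rot [-0.1 -0.3  0.2]
```

```bash
cat > seat.py <<'E'
from h import *
f=shot("wrist");P=cloud(f); cv2.imwrite("pics/w4.png",f["image"][:,:,::-1])
def comp(n,z,x0,x1,y0,y1,dz=.0025,mn=60):
    m=(abs(P[...,2]-z)<dz)&(P[...,0]>x0)&(P[...,0]<x1)&(P[...,1]>y0)&(P[...,1]<y1)
    k,l,s,c=cv2.connectedComponentsWithStats(np.uint8(m))
    for i in range(1,k):
        if s[i,4]>mn: print(n,s[i],rect(P[l==i][:,:2]),np.round(P[l==i].mean(0),4))
comp("lug/sink",.028,.42,.62,.18,.36); comp("edgebar",.034,.55,.62,.2,.35)
T=tool(); D=((P-T[:3,3])@T[:3,:3]); m=(abs(D[...,1])<.0085)&(abs(D[...,0])<.04)&(D[...,2]>-.03)&(D[...,2]<-.015)
print("held, tool frame",m.sum(),np.round(np.percentile(D[m],[1,50,99],axis=0),4))
E
python3 seat.py
```

```text
lug/sink [360 130   3  44  71] (array([511.4, 303.7]), array([48.7,  1.7]), -85.5) [0.5112 0.3055 0.0278]
lug/sink [363 130   4  44  72] (array([516. , 304.2]), array([48.6,  1.8]), -85.5) [0.5157 0.306  0.0279]
lug/sink [367 130   4  44  70] (array([520.3, 304.4]), array([48.7,  1.9]), -86.0) [0.5202 0.3056 0.0279]
lug/sink [375 130   4  44  78] (array([529.3, 305.3]), array([48.5,  1.8]), -85.9) [0.5292 0.3058 0.0279]
lug/sink [379 130   4  44  81] (array([533.8, 305.6]), array([48.5,  1.8]), -85.5) [0.5337 0.306  0.0277]
lug/sink [383 130   4  44  82] (array([538.2, 305.8]), array([48.7,  2.1]), -85.3) [0.5381 0.3064 0.0278]
lug/sink [315 135  18   9 152] (array([468.3, 314.7]), array([19.1,  9. ]), 4.5) [0.468  0.3146 0.0277]
lug/sink [414 135  19   9 159] (array([579.6, 323.6]), array([20.2,  8.9]), 5.1) [0.5793 0.3237 0.0277]
lug/sink [412 150   6  50  67] (array([576. , 282.1]), array([58.5,  1.2]), -84.9) [0.576  0.2834 0.0281]
lug/sink [358 177   3  41  70] (array([515.6, 250.1]), array([49.4,  1.8]), -85.4) [0.5156 0.2503 0.0277]
lug/sink [362 177   3  41  67] (array([520.1
[... 204 characters left out ...]
y([538.1, 252.1]), array([49.3,  1.9]), -85.7) [0.5379 0.2535 0.0278]
lug/sink [380 177   4  41  69] (array([542.5, 252.2]), array([49.4,  1.7]), -85.4) [0.5424 0.253  0.0278]
lug/sink [369 178   4  40  68] (array([529. , 250.9]), array([48.1,  2. ]), -86.0) [0.5291 0.2502 0.0278]
lug/sink [373 178   3  40  63] (array([533.7, 251.1]), array([48.1,  2. ]), -85.3) [0.5335 0.2508 0.0279]
lug/sink [408 205  17   8 132] (array([586. , 241.9]), array([19.6,  9.3]), 2.9) [0.5857 0.2419 0.0278]
edgebar [413 150  17  52 652] (array([582.8, 282.7]), array([59.5, 14.3]), -84.7) [0.5823 0.2836 0.034 ]
held, tool frame 3573 [[-0.0306 -0.0074 -0.0287]
 [ 0.0039  0.0012 -0.024 ]
 [ 0.0283  0.008  -0.0165]]
```

View pics/w4.png

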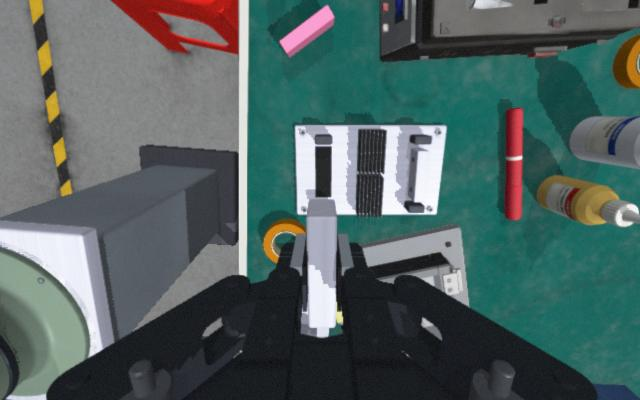

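```bash
python3 -m creep '[[[1,0.0017,0.0034,0.03,0,0,0],[1,0,0,0.045,0,0,0],[1,0,0,0.045,0,0,0],[1,0,0,0.03,0,0,0],[1,0,0,0,0,0,0]]]'; python3 seat.py | grep -v "50  67" ; python3 moveto.py .4712 .2745 .0102 180 0 94.5
```

```text
clock: 19.2
position: [0.469, 0.2741, 0.057]
tool_rot: [-3.135, -0.001, 1.647]
force: [-1.0, -0.2, -0.4]
grip_width: 0.0131
finger_force: 39.4
lug/sink [387 148   9  79 262] (array([511.2, 303.6]), array([50. ,  2.1]), -85.7) [0.5109 0.3047 0.0278]
lug/sink [394 148  10  79 275] (array([515.6, 303.9]), array([50.3,  2.2]), -85.6) [0.5154 0.3051 0.0276]
lug/sink [401 148  10  79 279] (array([520.2, 304.4]), array([49.9,  2.1]), -85.5) [0.5199 0.3056 0.0276]
lug/sink [408 148  11  79 281] (array([524.7, 304.9]), array([49.8,  2. ]), -85.3) [0.5244 0.3061 0.0276]
lug/sink [415 148  11  79 301] (array([529.2, 305.1]), array([49.8,  2.3]), -85.3) [0.5289 0.306  0.0275]
lug/sink [422 148  12  79 296] (array([533.8, 305.6]), array([49.8,  2.6]), -85.9) [0.5334 0.3064 0.0276]
lug/sink [429 148  12  79 298] (array([538.3, 305.8]), array([50.2,  2.4]), -85.5) [0.5379 0.3066 0.0275]
lug/sink [307 158  33  17 527] (array([468. , 314.3]), array([19.6, 10.1]), 4.9) [0.4678 0.3146 0.0277]
lug/sink [488 158  35  16 515] (array([579. , 323.5]), array([20.7,  9.6]), 5.1) [0.5782 0.3235 0.0277]
lug/sin
[... 612 characters left out ...]
 0.2613 0.0276]
lug/sink [417 231   8  47 164] (array([537.3, 260.3]), array([34.2,  2.3]), -85.0) [0.5371 0.2606 0.0276]
lug/sink [423 232   9  49 175] (array([541.9, 259. ]), array([36.1,  2.4]), -85.8) [0.5417 0.2597 0.0276]
lug/sink [469 276  30  14 367] (array([585.2, 241.7]), array([19.4, 10. ]), 5.0) [0.5843 0.2423 0.0278]
edgebar [ 482  186   38   89 2044] (array([582. , 282.4]), array([60.3, 14.9]), -85.0) [0.5814 0.284  0.0339]
held, tool frame 3550 [[-0.0309 -0.0075 -0.0274]
 [ 0.0031 -0.     -0.0216]
 [ 0.0278  0.0075 -0.0166]]
now [0.4702 0.2746 0.0593] [-1.798e+02 -1.000e-01  9.440e+01] q [-0.76  0.66  0.17  1.94 -0.2   0.56 -0.38]
shift mm [-0.3  1.2 49.1] rot [-0.2 -0.1 -0.1]
```

```bash
python3 -m creep '[[[1,0.0005,0.001,0.02,0,0,0],[1,0,0,0.015,0,0,0],[1,0,0,0.01,0,0,0],[1,0,0,0.001,0,0,0],[1,0,0,0,0,0,0]]]'; python3 -m creep '[[[1,0,0,0.001,0,0,0],[1,0,0,0,0,0,0]]]';python3 -m creep '[[[1,0,0,0.001,0,0,0],[1,0,0,0,0,0,0]]]'; python3 -m creep '[[[1,0,0,0.001,0,0,0],[1,0,0,0,0,0,0]]]'
```

```text
clock: 19.75
position: [0.4717, 0.276, 0.0143]
tool_rot: [-3.14, -0.004, 1.648]
force: [0.2, -1.0, 0.1]
grip_width: 0.0137
finger_force: 39.4
clock: 19.95
position: [0.4717, 0.2761, 0.0134]
tool_rot: [-3.14, -0.004, 1.649]
force: [-0.9, -0.3, -0.5]
grip_width: 0.013
finger_force: 39.4
clock: 20.15
position: [0.4715, 0.276, 0.012]
tool_rot: [-3.14, -0.004, 1.649]
force: [-0.0, -0.2, -1.0]
grip_width: 0.0131
finger_force: 39.4
clock: 20.35
position: [0.4714, 0.2759, 0.0108]
tool_rot: [-3.139, -0.004, 1.649]
force: [0.1, 0.1, -1.6]
grip_width: 0.0133
finger_force: 39.4
```

```bash
python3 -m creep '[[[1,0,0,0.0008,0,0,0],[1,0,0,0,0,0,0]]]'; python3 -m creep '[[[1,0,0,0.0008,0,0,0],[1,0,0,0,0,0,0]]]'
```

```text
clock: 20.55
position: [0.4716, 0.276, 0.0103]
tool_rot: [-3.14, -0.004, 1.649]
force: [-1.2, -0.5, 5.5]
grip_width: 0.0131
finger_force: 40.3
clock: 20.75
position: [0.4716, 0.2761, 0.0102]
tool_rot: [-3.14, -0.004, 1.649]
force: [-5.4, -2.0, 23.0]
grip_width: 0.0132
finger_force: 42.7
```

```bash
python3 -m creep '[[[1,0,0,-0.0008,0,0,0],[1,0,0,0,0,0,0],[0.35,0,0,0,0,0,0],[0.35,0,0,0,0,0,0],[0.35,0,0,0,0,0,0],[0.35,0,0,-0.01,0,0,0],[0.35,0,0,-0.03,0,0,0],[0.35,0,0,-0.04,0,0,0],[0.35,0,0,-0.04,0,0,0],[0.35,0,0,-0.04,0,0,0]]]'; python3 -m creep '[[[-0.2,0,0,-0.04,0,0,0],[-0.2,0,0,0,0,0,0],[-0.2,0,0,0,0,0,0]]]';  python3 - <<'E'
from h import *
f=shot("wrist");P=cloud(f); cv2.imwrite("pics/w5.png",f["image"][:,:,::-1])
for n,z,x0,x1,y0,y1 in (("lug",.028,.44,.49,.2,.35),("lug",.028,.56,.61,.2,.35),("bar",.034,.44,.5,.2,.35),("bar",.034,.55,.62,.2,.35)):
    m=(abs(P[...,2]-z)<.0025)&(P[...,0]>x0)&(P[...,0]<x1)&(P[...,1]>y0)&(P[...,1]<y1)
    k,l,s,c=cv2.connectedComponentsWithStats(np.uint8(m))
    for i in range(1,k):
        if s[i,4]>90: print(n,s[i],rect(P[l==i][:,:2]),np.round(P[l==i].mean(0),4))
E
python3 moveto.py .45 .045 .25 180 0 90
```

```text
clock: 21.75
position: [0.4717, 0.2751, 0.1724]
tool_rot: [-3.14, -0.004, 1.648]
force: [0.2, 1.2, -0.4]
grip_width: 0.028
finger_force: 0.0
clock: 22.05
position: [0.4721, 0.2754, 0.2114]
tool_rot: [-3.141, -0.005, 1.649]
force: [-0.5, -0.8, -1.6]
grip_width: 0.0515
finger_force: 0.0
lug [311 138  18   9 157] (array([468.3, 314.1]), array([19.2,  9.2]), 4.3) [0.4681 0.3143 0.0278]
lug [312 207  16   8 126] (array([474.5, 232.9]), array([18.1,  9.3]), 4.2) [0.4746 0.2331 0.0278]
lug [410 138  18   9 153] (array([579.7, 322.9]), array([19.8,  9.2]), 4.8) [0.5794 0.3231 0.0278]
lug [404 206  17   9 134] (array([585.6, 241.9]), array([19.5, 10. ]), 3.8) [0.5856 0.2419 0.0278]
bar [315 152  13  51 632] (array([473. , 274.8]), array([58.7, 13.8]), -85.2) [0.4732 0.2759 0.034 ]
bar [409 152  17  52 637] (array([583. , 282.7]), array([59.6, 14.9]), -85.2) [0.5824 0.2832 0.034 ]
now [0.4717 0.2752 0.2103] [-179.9   -0.2   94.5] q [-0.81  0.43  0.24  1.84 -0.14  0.88 -0.43]
shift mm [-227.6  -39.6  -40.5] rot [-0.1 -0.2  4.5]
```

```bash
python3 -m creep '[[[-0.2,-0.038,-0.0066,-0.007,0,0,0],[-0.2,-0.038,-0.0066,-0.007,0,0,0],[-0.2,-0.038,-0.0066,-0.007,0,0,0],[-0.2,-0.038,-0.0066,-0.007,0,0,0],[-0.2,-0.038,-0.0066,-0.007,0,0,0],[-0.2,-0.038,-0.0066,-0.007,0,0,0],[-0.2,0,0,0,0,0,0],[-0.2,0,0,0,0,0,0]]]';  python3 - <<'E'
from h import *
f=shot("wrist");P=cloud(f)
for n,z,dz in (("plate",.004,.003),("rib",.034,.003)):
    m=(abs(P[...,2]-z)<dz)&(P[...,0]>.38)&(P[...,0]<.53)&(P[...,1]>-.06)&(P[...,1]<.14)&((f["image"].min(2)>120)|(z>.01))
    k,l,s,c=cv2.connectedComponentsWithStats(np.uint8(m))
    for i in range(1,k):
        if s[i,4]>90: print(n,s[i],rect(P[l==i][:,:2]),np.round(P[l==i].mean(0),4))
E
python3 moveto.py .45 .045 .25 180 0 180
```

```text
clock: 22.9
position: [0.4499, 0.0442, 0.2508]
tool_rot: [-3.139, -0.004, 1.647]
force: [0.3, 1.1, -1.3]
grip_width: 0.0513
finger_force: 0.0
plate [ 289  108   73  113 6500] (array([453.8,  41.7]), array([151.3,  90.4]), 89.8) [0.4535 0.0464 0.0041]
rib [303 166  42  11 326] (array([453.7,  42.4]), array([53.1, 10.1]), -0.4) [0.4537 0.0427 0.0337]
now [0.45   0.0451 0.2507] [-179.8   -0.2   94.5] q [-0.51  0.23  0.33  2.02 -0.1   0.91 -0.04]
shift mm [-0.1 -0.   0.7] rot [  0.   -0.3 -85.5]
```

```bash
python3 -m creep '[[[-0.2,0,0,0,0,0,-8.55],[-0.2,0,0,0,0,0,-8.55],[-0.2,0,0,0,0,0,-8.55],[-0.2,0,0,0,0,0,-8.55],[-0.2,0,0,0,0,0,-8.55],[-0.2,0,0,0,0,0,-8.55],[-0.2,0,0,0,0,0,-8.55],[-0.2,0,0,0,0,0,-8.55],[-0.2,0,0,0,0,0,-8.55],[-0.2,0,0,0,0,0,-8.55]]]'; python3 -m creep '[[[-0.2,0,0,0,0,0,0],[-0.2,0,0,0,0,0,0]]]'; python3 moveto.py .4538 .042 .008 180 0 180
```

```text
clock: 23.95
position: [0.45, 0.0459, 0.2505]
tool_rot: [3.138, -0.004, -3.134]
force: [0.2, -0.2, -0.3]
grip_width: 0.0515
finger_force: 0.0
clock: 24.15
position: [0.4502, 0.0453, 0.2508]
tool_rot: [3.138, -0.003, 3.137]
force: [0.5, -0.3, 0.5]
grip_width: 0.0511
finger_force: 0.0
now [0.4502 0.0453 0.2508] [179.8  -0.2 179.8] q [-0.3   0.22  0.08  2.01 -0.03  0.91  1.37]
shift mm [ -4.4  -4.2 242.8] rot [ 0.2 -0.2 -0.2]
```

```bash
python3 -m creep '[[[-0.2,-0.0036,-0.0033,0.02,0.2,-0.2,-0.2],[-0.2,0,0,0.045,0,0,0],[-0.2,0,0,0.045,0,0,0],[-0.2,0,0,0.045,0,0,0],[-0.2,0,0,0.03,0,0,0],[-0.2,0,0,0,0,0,0],[-0.2,0,0,0,0,0,0]]]';  python3 moveto.py .4538 .042 .008 180 0 180
```

```text
clock: 24.85
position: [0.454, 0.0417, 0.0666]
tool_rot: [-3.141, 0.0, -3.141]
force: [0.5, 0.4, 0.7]
grip_width: 0.0511
finger_force: 0.0
now [0.454  0.0417 0.0666] [-180.     0.  -179.9] q [-0.26  0.54  0.05  2.16 -0.06  0.44  1.41]
shift mm [ 0.3  0.3 58.6] rot [-0.   0.   0.1]
```

```bash
python3 -m creep '[[[-0.2,0,0,0.02,0,0,0],[-0.2,0,0,0.02,0,0,0],[-0.2,0,0,0.013,0,0,0],[-0.2,0,0,0.005,0,0,0],[-0.2,0,0,0,0,0,0],[1,0,0,0,0,0,0],[1,0,0,0,0,0,0],[1,0,0,0,0,0,0],[1,0,0,0,0,0,0],[1,0,0,0,0,0,0]]]' 70; python3 -m creep '[[[1,0,0,-0.005,0,0,0],[1,0,0,-0.015,0,0,0],[1,0,0,-0.03,0,0,0],[1,0,0,0,0,0,0]]]' ; python3 moveto.py .4538 .042 .008 180 0 180
```

```text
clock: 25.85
position: [0.4545, 0.0415, 0.009]
tool_rot: [3.141, 0.002, -3.139]
force: [-2.3, -0.7, 14.0]
grip_width: 0.0089
finger_force: 69.4
clock: 26.25
position: [0.4554, 0.0416, 0.061]
tool_rot: [3.141, 0.005, -3.139]
force: [-1.0, 0.6, -2.5]
grip_width: 0.0085
finger_force: 71.1
now [0.4554 0.0416 0.061 ] [ 179.9    0.3 -179.9] q [-0.26  0.55  0.05  2.16 -0.06  0.42  1.41]
shift mm [ 1.8  0.3 53. ] rot [0.1 0.3 0.1]
```

```bash
python3 -m creep '[[[1,0,0,-0.03,0,0,0],[1,0,0,-0.045,0,0,0],[1,0,0,-0.045,0,0,0],[1,0,0.02,0,0,0,0],[1,0,0.04,0,0,0,0],[1,0,0.045,0,0,0,0],[1,0,0.045,0,0,0,0],[1,0,0.045,0,0,0,0],[1,0,0.04,0,0,0,0],[1,0,0,0,0,0,0]]]' ; python3 -m creep '[[[1,0,0,0,0,0,5],[1,0,0,0,0,0,8],[1,0,0,0,0,0,8],[1,0,0,0,0,0,8],[1,0,0,0,0,0,8],[1,0,0,0,0,0,8],[1,0,0,0,0,0,8],[1,0,0,0,0,0,8],[1,0,0,0,0,0,8],[1,0,0,0,0,0,8]]]'; python3 -m creep '[[[1,0,0,0,0,0,6],[1,0,0,0,0,0,2.4],[1,0,0,0,0,0,0],[1,0,0,0,0,0,0]]]'; python3 moveto.py .527 .278 .14 180 0 94.6
```

```text
clock: 27.25
position: [0.452, 0.2821, 0.1778]
tool_rot: [3.139, 0.001, -3.133]
force: [-0.3, -0.4, -2.2]
grip_width: 0.0086
finger_force: 70.9
clock: 28.25
position: [0.4531, 0.2761, 0.1781]
tool_rot: [3.141, 0.0, 1.794]
force: [0.5, 0.5, -1.7]
grip_width: 0.0088
finger_force: 71.0
clock: 28.65
position: [0.4531, 0.2763, 0.1781]
tool_rot: [3.141, 0.0, 1.655]
force: [1.2, -0.1, -2.8]
grip_width: 0.0083
finger_force: 71.0
now [0.4531 0.2763 0.1781] [179.9   0.   94.8] q [-0.97  0.47  0.42  1.92 -0.26  0.8  -0.32]
shift mm [-4.6 73.7 38.2] rot [0.1 0.  0.2]
```

```bash
python3 -m creep '[[[1,-0.0046,0.025,0,0,0,0.2],[1,0,0.0287,0,0,0,0],[1,0,0.02,0.01,0,0,0],[1,0,0,0.0285,0,0,0],[1,0,0,0,0,0,0],[1,0,0,0,0,0,0]]]'; cat > cov.py <<'E'
from h import *
T=tool(); f=shot("wrist");P=cloud(f); cv2.imwrite("pics/w6.png",f["image"][:,:,::-1])
D=((P-T[:3,3])@T[:3,:3]); m=(abs(D[...,2]+.005-.009)<.012)&(abs(D[...,0])<.06)&(abs(D[...,1])<.09)&(D[...,2]<.02)&(f["image"].min(2)>100)
k,l,s,c=cv2.connectedComponentsWithStats(np.uint8(m)); i=1+np.argmax(s[1:,4]); q=P[l==i]
for _ in range(2):
    A=np.c_[q[:,:2],np.ones(len(q))]; c=np.linalg.lstsq(A,q[:,2],rcond=None)[0]; r=abs(q[:,2]-A@c); q=q[r<np.percentile(r,90)]
d=(q-T[:3,3])@T[:3,:3]
print("slopes",c[:2],"mean",q.mean(0),len(q),"world",rect(q[:,:2]),"tool",np.round(np.percentile(d,[.5,99.5],axis=0),4))
E
python3 cov.py; python3 moveto.py .527 .278 .044 180 0 94.6
```

```text
clock: 29.25
position: [0.5268, 0.2775, 0.14]
tool_rot: [3.141, 0.0, 1.651]
force: [0.2, -0.5, -2.3]
grip_width: 0.0084
finger_force: 70.8
slopes [-0.0059559   0.09242439] mean [0.52665839 0.29524406 0.1358352 ] 23371 world (array([527.3, 284.9]), array([149.8,  85.4]), 4.7) tool [[-0.0284 -0.0728  0.0008]
 [ 0.0494  0.075   0.0087]]
now [0.5272 0.2778 0.1408] [179.9  -0.   94.6] q [-0.85  0.62  0.39  1.78 -0.31  0.8  -0.23]
shift mm [ 0.2 -0.3 96.8] rot [ 0.1 -0.  -0. ]
```

View pics/w6.png

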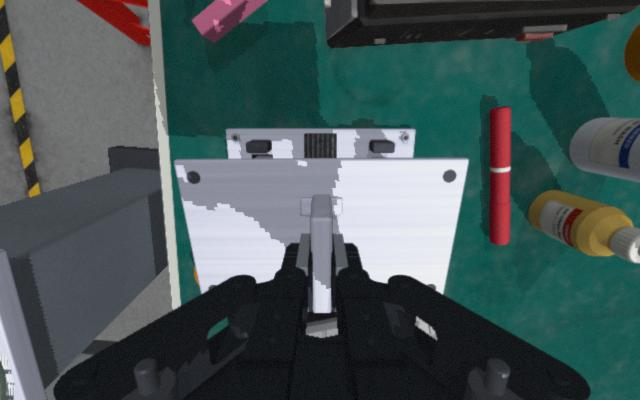

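The cover in hand is tilted about 5° about the finger axis, with the far edge (row 158) higher. I turn the tool to level it and re-measure.

```bash
python3 -m creep '[[[1,0,0,0,0,-2.7,0],[1,0,0,0,0,-2.6,0],[1,0,0,0,0,0,0],[1,0,0,0,0,0,0]]]'; python3 cov.py;  python3 moveto.py .527 .278 .044 180 5.3 94.6
```

```text
clock: 29.7
position: [0.5271, 0.2783, 0.1407]
tool_rot: [3.14, 0.091, 1.651]
force: [-0.3, -0.5, -2.8]
grip_width: 0.0085
finger_force: 70.9
slopes [0.00311413 0.00267529] mean [0.52670091 0.29553704 0.13489578] 23355 world (array([527.8, 284.7]), array([149.9,  86.5]), 4.8) tool [[-0.0283 -0.0728  0.0007]
 [ 0.0494  0.075   0.0087]]
now [0.5272 0.2779 0.1406] [179.9   5.2  94.6] q [-0.93  0.65  0.45  1.75 -0.24  0.85 -0.31]
shift mm [ 8.9 -0.4 96.2] rot [ 0.1 -0.1 -0. ]
```

```bash
python3 -m creep '[[[1,-0.0018,0,0.03,0.1,-0.1,0],[1,0.0028,0,0.03,0,0,0],[1,0.0018,0,0.02,0,0,0],[1,0.0014,0,0.0125,0,0,0],[1,0,0,0,0,0,0],[1,0,0,0,0,0,0]]]'; python3 -m creep '[[[1,0.0001,0,0.001,0,0,0],[1,0,0,0,0,0,0]]]';python3 -m creep '[[[1,0.0001,0,0.001,0,0,0],[1,0,0,0,0,0,0]]]'; python3 cov.py
```

```text
clock: 30.35
position: [0.528, 0.2733, 0.0483]
tool_rot: [3.141, 0.094, 1.65]
force: [-0.1, 0.5, -2.5]
grip_width: 0.0086
finger_force: 70.8
clock: 30.55
position: [0.5278, 0.2737, 0.0472]
tool_rot: [3.141, 0.093, 1.65]
force: [-0.2, -0.1, -1.4]
grip_width: 0.0086
finger_force: 70.8
clock: 30.75
position: [0.5275, 0.2736, 0.0456]
tool_rot: [-3.141, 0.094, 1.65]
force: [0.1, -0.4, -3.0]
grip_width: 0.0084
finger_force: 70.8
slopes [ 0.00071289 -0.00090231] mean [0.52775037 0.29082386 0.03975723] 23400 world (array([528.1, 280.4]), array([149.7,  85.5]), 4.8) tool [[-0.0283 -0.0728  0.0008]
 [ 0.0494  0.075   0.0087]]
```

```bash
python3 -m creep '[[[1,0.0001,0,0.001,0,0,0],[1,0,0,0,0,0,0]]]'; python3 -m creep '[[[1,0.0001,0,0.0007,0,0,0],[1,0,0,0,0,0,0]]]';python3 -m creep '[[[1,0,0,0.0007,0,0,0],[1,0,0,0,0,0,0]]]'
```

```text
clock: 31.0
position: [0.5275, 0.2734, 0.0443]
tool_rot: [-3.141, 0.094, 1.65]
force: [-0.5, 0.1, -1.9]
grip_width: 0.0084
finger_force: 70.9
clock: 31.2
position: [0.5275, 0.2735, 0.0439]
tool_rot: [-3.141, 0.094, 1.65]
force: [-0.8, -0.7, 4.1]
grip_width: 0.0086
finger_force: 71.9
clock: 31.4
position: [0.5276, 0.2735, 0.0439]
tool_rot: [-3.141, 0.094, 1.65]
force: [-5.7, -1.4, 17.9]
grip_width: 0.0087
finger_force: 73.9
```

```bash
python3 -m creep '[[[1,0,0,-0.0007,0,0,0],[1,0,0,0,0,0,0],[0.3,0,0,0,0,0,0],[0.3,0,0,0,0,0,0],[0.3,0,0,0,0,0,0],[0.3,0,0,-0.01,0,0,0],[0.3,0,0,-0.02,0,0,0],[0.3,0,0,-0.04,0,0,0],[0.3,0,0,-0.04,0,0,0],[0.3,0,0,-0.04,0,0,0]]]'; python3 -m creep '[[[0.3,0,0,-0.04,0,0,0],[0.3,0,0,0,0,0,0],[0.3,0,0,0,0,0,0]]]';  python3 - <<'E'
from h import *
f=shot("wrist");P=cloud(f); cv2.imwrite("pics/w7.png",f["image"][:,:,::-1])
m=(abs(P[...,2]-.038)<.006)&(P[...,0]>.42)&(P[...,0]<.63)&(P[...,1]>.21)&(P[...,1]<.345)
k,l,s,c=cv2.connectedComponentsWithStats(np.uint8(m)); i=1+np.argmax(s[1:,4]); q=P[l==i]
A=np.c_[q[:,:2],np.ones(len(q))]; print(rect(q[:,:2]),np.linalg.lstsq(A,q[:,2],rcond=None)[0][:2],q[:,2].mean())
print([np.round(P[v,u],4) for v in (145,230) for u in (310,)])
m=(abs(P[...,2]-.028)<.003)&(P[...,0]>.42)&(P[...,0]<.63)&(P[...,1]>.2)&(P[...,1]<.35)
k,l,s,c=cv2.connectedComponentsWithStats(np.uint8(m))
for i in range(1,k):
    if s[i,4]>40: print(s[i],rect(P[l==i][:,:2]))
E
```

```text
clock: 32.4
position: [0.5263, 0.2874, 0.1953]
tool_rot: [-3.141, 0.094, 1.65]
force: [-0.8, 0.9, 0.7]
grip_width: 0.03
finger_force: 0.0
clock: 32.7
position: [0.5263, 0.2915, 0.2341]
tool_rot: [3.141, 0.093, 1.65]
force: [-0.4, 0.0, -0.2]
grip_width: 0.0301
finger_force: 0.0
(array([528.8, 278. ]), array([150.3,  90. ]), 4.3) [ 0.00091694 -0.00194328] 0.038108938368302564
[array([0.5135, 0.3058, 0.0377]), array([0.5208, 0.1794, 0.0109])]
[359 129  17   3  50] (array([579. , 326.7]), array([19. ,  2.6]), 5.1)
```

View pics/w7.png

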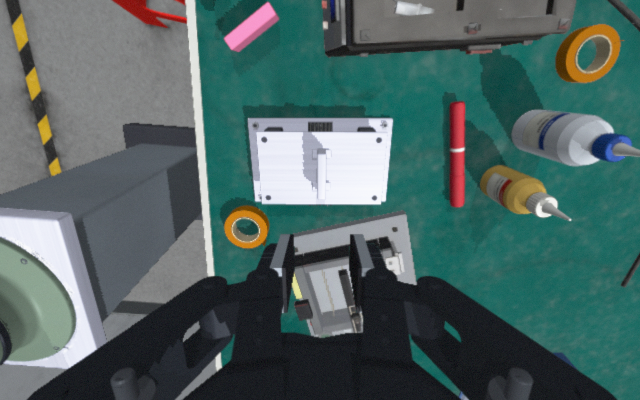

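The cover lies level, with its top at 38.1 mm. It is centred at (0.529, 0.278) against the base centre (0.527, 0.278), yaw 4.3° against 4.6°, rib up at (322,172), and the gripper is clear. I hand it in.

```bash
python3 -c "
from workcell import *
print(job_done())"
```

```text
the job is handed in; nothing more can be done
None
```

The job is handed in at about 33 s: both bars stand on edge in their seats, and the cover rests level on them, rib up, within about 2 mm of centre and let go; the hand-in returned no verdict.

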